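# Set the brake lever of a hand-therapy unit

## Robot

A 6-joint arm with a two-finger parallel gripper is mounted at the origin on the work surface. World frame = base frame: x ahead of the robot, y to its left, z up, the work surface at z = 0. Lengths are in m, angles in rad, forces in N, time in s.
With the tool pointing down it reaches from about 0.425 to 0.95 m from the base axis. Payload 3.5 kg.
Tool frame: the origin (TCP) lies midway between the tips of the shut fingers; the grasp point (between the pads) lies 19 mm behind it; z points along the fingers, y is the line along which they close (so a half turn about z gives the same grasp; the last joint's range is limited). The gripper opens to 85 mm and grips with 20 to 120 N. Pads are 22 mm wide; open, the fingers measure 114 mm over their backs; the gripper's body (76 mm by 85 mm) begins 54 mm behind the grasp point. The pads swing forward as they close: fully open they stand 13 mm farther back than shut.
Start: joints at [1.197, 0.286, 1.577, -0, 1.279, -0.15], TCP at [0.15, 0.658, 0.209] pointing down, gripper open.
Joint ranges: [-2.77, 2.77], [-0.9, 2.22], [0.21, 2.48], [-1.53, 4.67], [0.24, 2.81], [-2.84, 2.84]. Speed limits (rad/s): [2.79, 2.79, 3.14, 3.14, 3.14, 3.14].

## Interface

Orientations are given as a unit quaternion [x, y, z, w].
In Python, from plant import ctrl gives the robot as it stands. The module is installed in compiled form; this text tells all that it offers.
- The arm moves only by the shell command python3 -m inch 'ROWS' [FORCE]. ROWS is JSON, a list of rows, each a list of 5 numbers: the closure, from 0 (fully open) to 1 (shut), then the shift along the tool's x, y, z in m, then the turn about the tool's z in degrees. A call has 1 to 5 rows; each row is the pose to reach, as a shift and turn from the pose commanded when the call began, along the tool's axes at that moment; what a row does not reach only later rows make up. A row lasts 1/12 s, in which the tool goes at most 41.7 mm and 7.16 degrees, less where a joint would pass 70% of its speed; a pose out of reach is approached as far as the arm can. A call with a gripper value outside its range is refused whole. The fingers move at their own pace and stop on an object; FORCE is the grip in N (left out, the last holds). Time passes only in rows, so rows that repeat a pose let the fingers close. It gives the time, the measured TCP pose, the force, the opening and the grip force at its end, in the units of the state.
- ctrl.get_state(): the state, without advancing time (a new reading comes with each control period).
- ctrl.read_camera(name): name is "scene" or "top"; returns a dict with "pixels" (384x512x3 uint8, red, green, blue), "depth" (384x512 float32, m along the optical axis (not along the pixel's ray), 0 where there is no reading), "fx", "fy", "cx", "cy" (pixels), "D" ([k1, k2, p1, p2, k3] as OpenCV has them; the pictures are not rectified), "xyz" and "rotation" of the camera in the world. Camera axes: x right, y down, z forward; pixel columns grow to the right and rows downward; lengths in m; the calibration is good to about 2 mm. A picture is of the moment at which its call begins.
- ctrl.sign_off(): hands the job in; it is judged then, once.
Trained networks look in a picture, given as the dict that the camera call returned (one of the last four; its "shot" number tells which), for a name from the list of things; names that differ only in an ending like _2 or _b are one class to them, and where a whole thing is asked for, a point or a joint stands for the part that bears it (a point fixed in the world has none). Each returns a list of dicts, best first, with "score" (0 to 1); they miss things now and then, are a little off and sometimes report something else, mostly with a low value. They report only what shows in the picture. A call takes as long as a camera call.
- ctrl.spot_in(query, picture): "at" ([column, row] in pixels, amid what is visible of it).
- ctrl.tip_of(query, picture): "at" ([column, row] in pixels: a listed point, or the origin of a listed thing).
The state is a dict: "time": time; "qpos": joint angles; "dq": joint speeds; "joint_efforts": joint torques, N m; "eef_pos": TCP position; "tcp_rot": TCP orientation; "contact_force": force on the tool from outside, world axes, zero at the start; "wrist_torque": the same for the moment, N m; "opening": opening from 0.0 (shut) to 1.0 (fully open); "finger_force": force on a finger pad.
Only numpy, scipy, OpenCV 4.12 (cv2) and the standard library are available. Lean on these libraries where they do the work, as an engineer would, in place of code of your own. Each camera call takes 0.05 s, during which the arm holds its last target. There are 200 camera calls.

## Task

The next patient needs the exercise unit with the short wooden grip set to its fourth brake notch. Click its lever on towards the larger dots, counting the notches from the smallest dot, let it rest for a second in the third notch, then click it into the fourth without going past it, and let go. Leave the lever of the unit with the long grip in its notch.

Things in the scene. Friction and masses are not known exactly. Their poses are not given: they have to be found in the camera images.
- short_unit: Unit with the short thick wooden grip (100 mm long, 40 thick). Origin under the centre of its grey brake box, 140 (x) by 160 (y), top 60 mm up. The grip lies along y at x = +125 mm, cheeks 66 mm tall. The lever turns level on the box about an upright pivot at x = +45 mm, y = 0, pointing to -x, where five dots, 4 to 15 mm wide, mark the notches 90 mm from the pivot. The box's top is else clear.
- short_knob (a point): Centre of the upper end of the upright black knob at the end of the short-grip unit's lever: 112 mm above the table, 70 mm from the pivot. The knob is round, 18 mm in diameter; its bare side reaches down to 71 mm above the table, where the flat steel lever arm (12 mm wide) begins.
- short_lever (a joint): Its lever's angle, rad, growing anticlockwise from above, from smallest dot to largest. Sprung notches 0.42 rad (29 mm at the knob) apart: 1st 0, 2nd 0.42, 3rd 0.84 (lever along the unit's -x), 4th 1.26, 5th 1.68. Starts in the 1st or 2nd. Leaving a notch takes about 4 N at the knob, fading to none halfway; then it drops into the next by itself. Let go, it stays in a notch.
- long_knob (a point): Centre of the upper end of the knob on the other unit's lever: an identical brake box, but with a long thin wooden grip (220 mm long, 32 thick). A bystander; its lever may stand in any notch.

How it is judged:
On the way:
1. the short-grip unit's lever rests in the third notch (value of joint short_lever between 0.67 and 1.01 rad and velocity of joint short_lever between -0.15 and 0.15 rad/s), for 0.5 s.
At the end, for the whole second after the job is handed in: The short-grip unit's lever rests in the fourth notch (joint within 0.17 rad of 1.26, still), after resting at least half a second in the third; the long-grip unit's knob is within 20 mm of where it was (value of joint short_lever between 1.09 and 1.43 rad and velocity of joint short_lever between -0.15 and 0.15 rad/s and distance of long_knob from where it was at the start of the episode below 0.02 m); the robot touches nothing.
It fails at once if the short-grip unit's lever goes past the fourth notch (beyond 1.50 rad) (value of joint short_lever above 1.5 rad).
It fails at once if the long-grip unit's lever is clicked out of its notch (knob moved more than 20 mm) (distance of long_knob from where it was at the start of the episode above 0.02 m).
It also fails if it takes over 38 s, if anything falls off the work surface, if the arm or the gripper's body presses on something with over 40 N, if the wrist force passes 120 N, or if a joint passes its speed limit or range.

## Working session

There is one attempt and no reset: what is moved stays moved. The work goes in short steps, Python scripts to look and compute and a shell command to move; the robot and the scene stay as the last step left them, time stands still between calls to the robot, and variables do not carry over. Pictures are saved under pics/ and viewed, at most 10 in all, crops included, and the job is handed in when it is done.

```bash
mkdir -p pics
cat > h.py <<'E'
import numpy as np, cv2
from plant import ctrl
from scipy.spatial.transform import Rotation as R
def cam(n):
    return ctrl.read_camera(n)
def rot(p):
    r=np.array(p["rotation"],float)
    return r if r.shape==(3,3) else R.from_quat(r).as_matrix()
def ray(p,uv):
    K=np.array([[p["fx"],0,p["cx"]],[0,p["fy"],p["cy"]],[0,0,1]])
    q=cv2.undistortPoints(np.array([[uv]],float),K,np.array(p["D"],float))[0,0]
    return rot(p)@np.array([q[0],q[1],1.])
def atz(p,uv,z):
    d=ray(p,uv);o=np.array(p["xyz"]);return o+d*(z-o[2])/d[2]
def save(p,f,box=None,s=1):
    im=p["pixels"][:,:,::-1]
    if box: im=im[box[1]:box[3],box[0]:box[2]]
    cv2.imwrite("pics/"+f,cv2.resize(im,None,fx=s,fy=s,interpolation=cv2.INTER_CUBIC))
E
python3 - <<'E'
from h import *
for n in("top","scene"):
    p=cam(n);save(p,n+"0.png",s=1.5);print(n,p["xyz"],p["rotation"])
    for q,z in(("short_knob",.112),("long_knob",.112),("short_unit",0)):
        for r in ctrl.tip_of(q,p)[:3]: print(q,r["score"],r["at"],atz(p,r["at"],z).round(3))
s=ctrl.get_state();print(s["time"],s["tcp_rot"],s["eef_pos"])
E
```

```text
top [0.44313708 0.00916226 1.31461072] [-0.69857644  0.71365484 -0.02909486  0.04290938]
short_knob 0.58 [157.8, 218.0] [0.5   0.277 0.112]
long_knob 0.8 [372.4, 211.2] [ 0.505 -0.269  0.112]
short_unit 0.75 [180.3, 214.0] [0.515 0.238 0.   ]
scene [1.05822341 0.29564005 0.97198608] [ 0.47867886  0.83496964 -0.23345127 -0.1385379 ]
short_knob 0.74 [353.9, 208.1] [0.501 0.27  0.112]
long_knob 0.65 [179.9, 129.1] [ 0.512 -0.27   0.112]
long_knob 0.2 [332.0, 231.2] [0.59  0.248 0.112]
short_unit 0.91 [332.1, 229.2] [0.523 0.24  0.   ]
0.4 [ 1.11652494e-01  9.93747296e-01 -1.68009671e-04 -6.25101828e-05] [0.1497221  0.65807312 0.20903089]
```

View pics/top0.png

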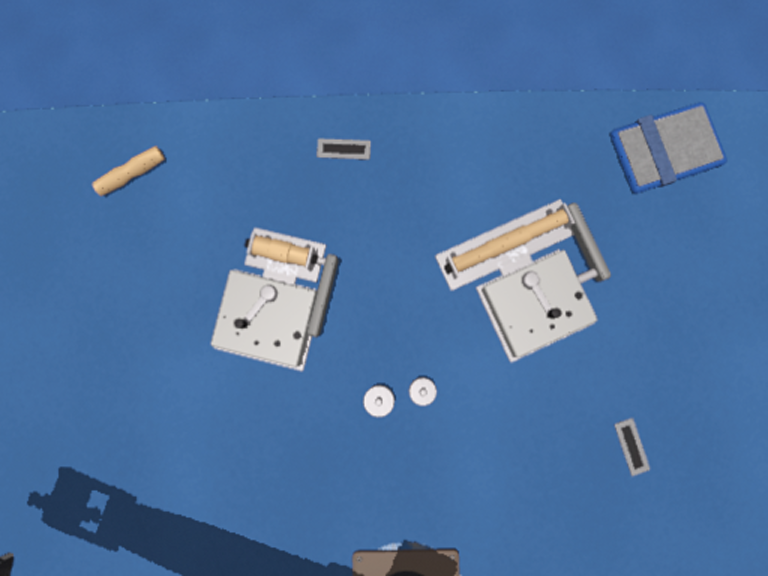

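View pics/scene0.png

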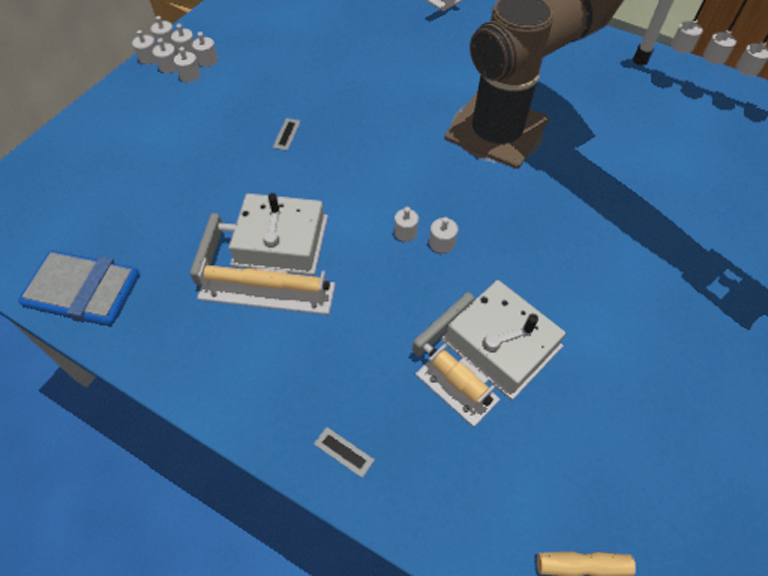

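The top view shows the short-grip unit on the left: pivot at about (268,293), knob at about (240,323), and dots at (225,317), (238,333), (256,343), (277,344) and (297,335), smallest first (1.5x pixels). The long-grip unit is on the right, around (540,305).

Run:
```python
from h import *
from scipy.optimize import least_squares
p=cam("top")
d=np.array([atz(p,np.array(u)/1.5,.06)[:2] for u in((225,317),(238,333),(256,343),(277,344),(297,335))])
th=np.arange(5)*.42
f=lambda v:(np.c_[v[0]+.09*np.cos(v[2]+th),v[1]+.09*np.sin(v[2]+th)]-d).ravel()
s=least_squares(f,[.55,.23,2.4]);v=s.x
print(v,abs(s.fun).max(), "pivot px",atz(p,np.array((268,293))/1.5,.068))
for k in range(5):
    a=v[2]+th[k];print(k+1,(v[:2]+.07*np.array([np.cos(a),np.sin(a)])).round(4))
k=ctrl.tip_of("short_knob",p)
for r in k[:2]:
    w=atz(p,r["at"],.112);print(r,w,np.arctan2(*(w[:2]-v[:2])[::-1])-v[2])
st=ctrl.get_state();Rm=R.from_quat(st["tcp_rot"]).as_matrix();print(Rm.round(3))
save(p,"crop.png",(130,140,230,260),5)
```

```text
[0.56084645 0.22939132 2.03366597] 0.001085934907023467 pivot px [0.56091648 0.23042895 0.068     ]
1 [0.5296 0.292 ]
2 [0.5068 0.2738]
3 [0.4933 0.2479]
4 [0.4917 0.2188]
5 [0.502  0.1915]
{'at': [159.6, 215.5], 'score': 0.77} [0.50621876 0.27197766 0.112     ] 0.4457650904017765
[[-0.975  0.222 -0.   ]
 [ 0.222  0.975 -0.   ]
 [-0.    -0.    -1.   ]]
```

View pics/crop.png

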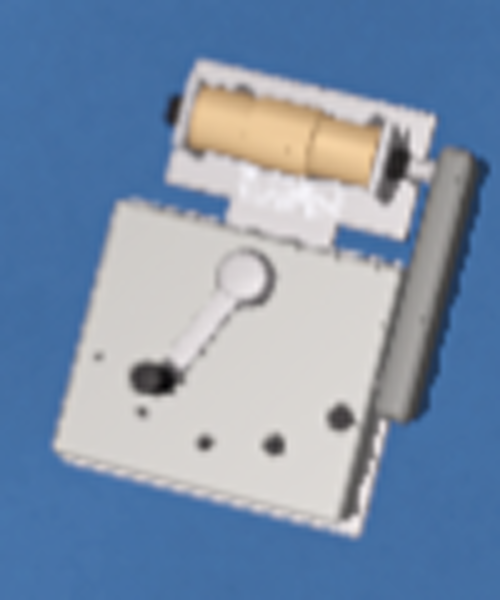

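The lever stands in the 2nd notch. The tool's y axis is already close to the tangent at notch 3, so I'll keep the orientation, move above the knob and then descend.

```bash
python3 -m inch '[[0.3,-0.033,-0.022,0,0],[0.3,-0.066,-0.044,0,0],[0.3,-0.099,-0.066,0,0],[0.3,-0.132,-0.088,0,0],[0.3,-0.165,-0.11,0,0]]' 30
python3 -m inch '[[0.3,-0.033,-0.022,0,0],[0.3,-0.066,-0.044,0,0],[0.3,-0.099,-0.066,0,0],[0.3,-0.132,-0.088,0,0],[0.3,-0.165,-0.11,0,0]]'
python3 -m inch '[[0.3,-0.033,-0.022,0,0],[0.3,-0.066,-0.046,0,0],[0.3,-0.09,-0.064,0,0],[0.3,-0.104,-0.076,0,0],[0.3,-0.104,-0.076,0,0]]'
python3 - <<'E'
from h import *
s=ctrl.get_state();Rm=R.from_quat(s["tcp_rot"]).as_matrix()
print(s["time"],s["eef_pos"],s["opening"],Rm.T@(np.array([.5066,.273,.082])-s["eef_pos"]))
p=cam("scene");save(p,"s1.png",(280,100,440,260),3)
E
```

```text
time: 0.92
eef_pos: [0.2871, 0.513, 0.2094]
tcp_rot: [0.111, 0.994, 0.0, 0.0]
contact_force: [0.4, -0.6, 0.7]
opening: 0.701
finger_force: 0.0
time: 1.33
eef_pos: [0.4238, 0.3689, 0.2096]
tcp_rot: [0.112, 0.994, 0.0, 0.0]
contact_force: [0.9, 0.6, 0.7]
opening: 0.697
finger_force: 0.0
time: 1.75
eef_pos: [0.5096, 0.2702, 0.2094]
tcp_rot: [0.114, 0.993, -0.0, 0.001]
contact_force: [-0.2, 1.5, 0.2]
opening: 0.699
finger_force: 0.0
1.75 [0.50960766 0.27018373 0.20941618] 0.6988478481449939 [0.00373573 0.00213292 0.12741019]
```

View pics/s1.png

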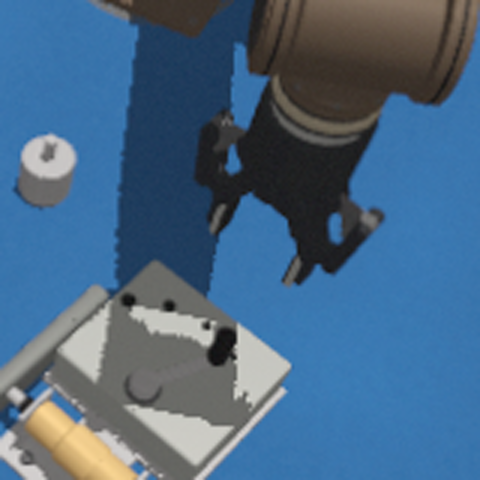

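The gripper, with its fingers open, hangs above the knob (crop pixel 222,345), and the lever hasn't moved. I'll descend and grip.

```bash
python3 -m inch '[[0.3,0.003,0.002,0.03,0],[0.3,0.003,0.002,0.06,0],[0.3,0.003,0.002,0.09,0],[0.3,0.003,0.002,0.115,0],[0.3,0.003,0.002,0.127,0]]' 30
python3 -m inch '[[0.5,0,0,0,0],[0.65,0,0,0,0],[0.8,0,0,0,0],[0.9,0,0,0,0],[0.9,0,0,0,0]]' 30
python3 -m inch '[[0.9,0,0,0,0],[0.9,0,0,0,0],[0.9,0,0,0,0]]'
python3 - <<'E'
from h import *
s=ctrl.get_state();Rm=R.from_quat(s["tcp_rot"]).as_matrix();e=s["eef_pos"]
print(e,s["opening"]*85)
c=np.array([.5608,.2294]);a0=np.arctan2(e[1]-c[1],e[0]-c[0]);print("theta",a0-2.0337,"r",np.hypot(*(e[:2]-c)))
for t in(.53,.63,.74,.84,.95,1.05,1.16,1.26):
    q=np.r_[c+.07*np.array([np.cos(2.0337+t),np.sin(2.0337+t)]),e[2]];print(t,(Rm.T@(q-e)).round(4))
E
```

```text
time: 2.22
eef_pos: [0.5014, 0.2762, 0.0783]
tcp_rot: [0.111, 0.994, -0.001, -0.003]
contact_force: [-0.2, -0.1, -0.3]
opening: 0.699
finger_force: 0.0
time: 2.63
eef_pos: [0.5062, 0.2769, 0.0848]
tcp_rot: [0.112, 0.994, 0.001, 0.002]
contact_force: [-0.7, 1.8, 2.4]
opening: 0.179
finger_force: 29.3
time: 2.88
eef_pos: [0.5061, 0.2769, 0.0847]
tcp_rot: [0.112, 0.994, 0.001, 0.002]
contact_force: [-1.5, 1.8, 6.0]
opening: 0.184
finger_force: 29.6
[0.50614937 0.27689641 0.08469432] 15.660806181109464
theta 0.3924187523483611 r 0.0724058017490104
0.53 [ 0.0018 -0.0099 -0.    ]
0.63 [ 0.0039 -0.0166 -0.0001]
0.74 [ 0.0054 -0.0241 -0.0001]
0.84 [ 0.0061 -0.0311 -0.0001]
0.95 [ 0.006  -0.0388 -0.0001]
1.05 [ 0.0052 -0.0457 -0.0002]
1.16 [ 0.0035 -0.0533 -0.0002]
1.26 [ 0.0013 -0.0599 -0.0002]
```

```bash
python3 -m inch '[[0.9,0.002,-0.007,0,0],[0.9,0.003,-0.014,0,0],[0.9,0.0045,-0.02,0,0],[0.9,0.0055,-0.026,0,0],[0.9,0.006,-0.03,0,0]]'
python3 -m inch '[[0.9,0,0,0,0],[0.9,0,0,0,0],[0.9,0,0,0,0],[0.9,0,0,0,0],[0.9,0,0,0,0]]'
python3 - <<'E'
from h import *
s=ctrl.get_state();e=s["eef_pos"]
c=np.array([.5608,.2294]);print("theta",np.arctan2(e[1]-c[1],e[0]-c[0])-2.0337,"r",np.hypot(*(e[:2]-c)))
p=cam("top");save(p,"t2.png",(120,130,240,260),4)
for r in ctrl.tip_of("short_knob",p)[:2]:print(r)
E
```

```text
time: 3.3
eef_pos: [0.4919, 0.2501, 0.0844]
tcp_rot: [0.112, 0.994, 0.003, -0.0]
contact_force: [-3.9, 11.8, 7.0]
opening: 0.184
finger_force: 31.2
time: 3.72
eef_pos: [0.4918, 0.2503, 0.0843]
tcp_rot: [0.113, 0.994, 0.002, -0.001]
contact_force: [-5.0, 6.4, 8.4]
opening: 0.181
finger_force: 31.2
theta 0.8140623049851659 r 0.07209967302051086
```

View pics/t2.png

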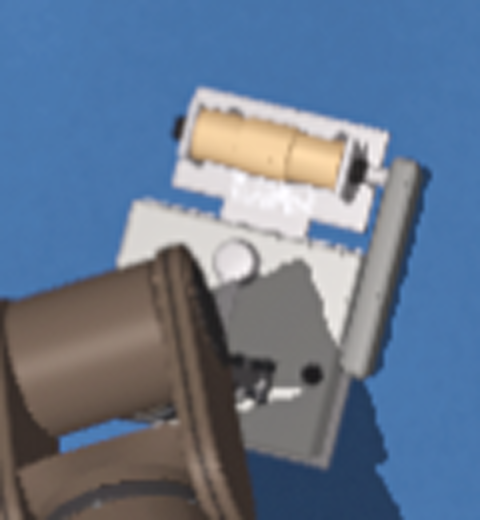

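The lever arm (crop 235,290) now points along the unit's -x, and the knob is held at about 0.81 rad, so it's in notch 3. I'll let it rest, then click on to notch 4.

```bash
for i in 1 2 3; do python3 -m inch '[[0.9,0,0,0,0],[0.9,0,0,0,0],[0.9,0,0,0,0],[0.9,0,0,0,0],[0.9,0,0,0,0]]' >/dev/null; done
python3 -m inch '[[0.9,0,-0.007,0,0],[0.9,-0.001,-0.014,0,0],[0.9,-0.002,-0.02,0,0],[0.9,-0.0035,-0.025,0,0],[0.9,-0.0045,-0.029,0,0]]'
python3 -m inch '[[0.9,0,0,0,0],[0.9,0,0,0,0],[0.9,0,0,0,0],[0.9,0,0,0,0],[0.9,0,0,0,0]]'
python3 - <<'E'
from h import *
s=ctrl.get_state();e=s["eef_pos"]
c=np.array([.5608,.2294]);print("theta",np.arctan2(e[1]-c[1],e[0]-c[0])-2.0337,"r",np.hypot(*(e[:2]-c)))
E
```

```text
time: 5.48
eef_pos: [0.4902, 0.2207, 0.0844]
tcp_rot: [0.112, 0.994, 0.003, -0.0]
contact_force: [-4.0, 12.9, 6.9]
opening: 0.183
finger_force: 31.3
time: 5.9
eef_pos: [0.4902, 0.221, 0.0844]
tcp_rot: [0.112, 0.994, 0.003, -0.0]
contact_force: [-6.4, 5.8, 8.3]
opening: 0.183
finger_force: 31.3
theta -5.056615534200171 r 0.07113030866908943
```

That gives 1.23 rad (6.28 − 5.06). Now release and rise.

```bash
python3 -m inch '[[0.7,0,0,0,0],[0.5,0,0,0,0],[0.45,0,0,0,0],[0.45,0,0,0,0],[0.45,0,0,0,0]]'
python3 -m inch '[[0.45,0,0,-0.015,0],[0.45,0,0,-0.04,0],[0.45,0,0,-0.08,0],[0.45,0,0,-0.12,0],[0.45,0,0,-0.14,0]]'
python3 -m inch '[[0.45,0.04,0.025,0,0],[0.45,0.08,0.05,0,0],[0.45,0.12,0.075,0,0],[0.45,0.15,0.1,0,0],[0.45,0.165,0.11,0,0]]'
python3 -m inch '[[0.45,0.04,0.025,0,0],[0.45,0.08,0.05,0,0],[0.45,0.11,0.07,0,0],[0.45,0.12,0.08,0,0],[0.45,0.12,0.08,0,0]]'
python3 - <<'E'
from h import *
p=cam("top");save(p,"t3.png",(120,130,420,260),2.6)
c=np.array([.5608,.2294])
for q in("short_knob","long_knob"):
  for r in ctrl.tip_of(q,p)[:2]:
    w=atz(p,r["at"],.112);print(q,r,w,(np.arctan2(*(w[:2]-c)[::-1])-2.0337)%6.283)
E
```

```text
time: 6.32
eef_pos: [0.4901, 0.2182, 0.0819]
tcp_rot: [0.112, 0.994, -0.0, -0.0]
contact_force: [0.6, -0.0, 0.4]
opening: 0.55
finger_force: 0.0
time: 6.73
eef_pos: [0.4922, 0.2189, 0.2276]
tcp_rot: [0.112, 0.994, 0.001, 0.003]
contact_force: [1.6, 0.7, 1.0]
opening: 0.55
finger_force: 0.0
time: 7.15
eef_pos: [0.3518, 0.3638, 0.2222]
tcp_rot: [0.112, 0.994, 0.0, -0.0]
contact_force: [0.5, -0.2, -0.6]
opening: 0.551
finger_force: 0.0
time: 7.57
eef_pos: [0.2519, 0.4693, 0.222]
tcp_rot: [0.109, 0.994, 0.0, -0.0]
contact_force: [-0.4, -0.4, 0.5]
opening: 0.551
finger_force: 0.0
short_knob {'at': [180.4, 223.3], 'score': 0.8} [0.48539806 0.21859532 0.112     ] 1.25003292773836
long_knob {'at': [372.3, 209.0], 'score': 0.7} [ 0.51100317 -0.26877925  0.112     ] 2.5788769469262203
```

View pics/t3.png

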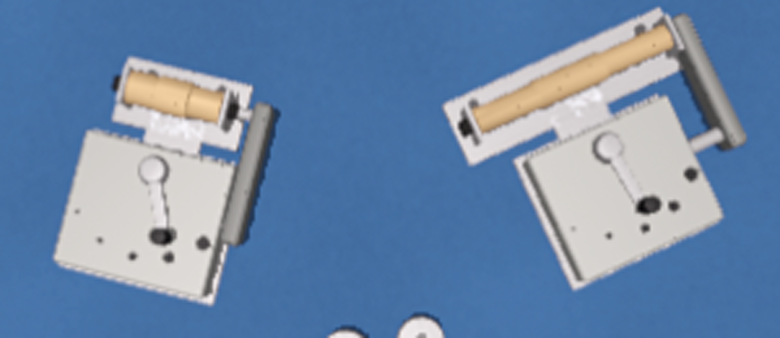

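The short unit's knob (162,236) points at the fourth dot (168,257), and the long unit's lever (648,204) hasn't moved. The arm is clear.

```bash
python3 -c "
from plant import ctrl
print(ctrl.sign_off())"
```

```text
the job is handed in; nothing more can be done
None
```

I clicked the short-grip unit's lever from its second notch to the third, rested it there for over a second, then clicked it into the fourth (about 1.25 rad by camera) and let go; the long-grip unit's lever stayed in its notch, and the job is handed in, though no verdict came back.

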